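# Open the forge blower's filter box

### The job

The forge blower's air filter has to be inspected, so open its filter box: with a fingertip press the snap tab at the end of the box right down and, while it is down, push the released lid along its guides off its seat and onto the flat deck, until the whole filter is uncovered. Only press and push: do not lift or tip the lid, leave it lying flat on the deck, and do not touch the paper filter. Leave the tools, tins and brick on the bench as they are.

Things in the scene. Friction and masses are not known exactly. Their poses are not given: they have to be found in the camera images.
- filter_box: Grey metal intake box of a forge blower, 140 mm wide (x), y from +70 to -206 mm; new place and yaw each time, immovable. Origin: on the bench under the middle of the filter opening; z up; the lid slides off towards its -y. Two rims 70 mm above the bench, along its whole length, carry the lid. Beyond y = -206 mm: blower and motor to y = -405 mm, 165 mm high, on the skid plate.
- opening (a point): Middle of the filter opening, level with the rims: (0, 0, 70) mm in filter_box. The opening is 92 x 92 mm. Guides 6 mm high run along both long edges of the box (|x| over 63.5 mm); for y +70 to -30 mm they have lips over the lid's feet (|x| over 56.5 mm, top 8 mm above the rims). Two stops 3 mm high stand behind the lid's tab end at |x| 28 to 54 mm.
- deck (a point): Middle of the deck, the closed flat top of the box next to the opening: (0, -121, 70) mm in filter_box. It runs from y = -46 mm to an end stop 12 mm high at y = -196 mm and is level with the rims (1 mm lower between them).
- lid: Loose pale sheet-metal lid, an upturned pan: 124 mm long (y), 108 wide (x; 124 over the 4 mm thick feet), 24 high (26 on its five ribs), about 0.35 kg. Origin: centre of underside; axes as filter_box. Seated at (0, 0, 70) mm in filter_box, 1 to 2 mm play, caught by the tab. Released, it slides to -y with a few newtons, 134 mm to the end stop; filter fully uncovered after 108 mm.
- lid_end (a point): Middle of the outer face of the lid's end wall next to the tab, the flat upright face to push on (100 mm wide, from 1 to 24 mm above the rims): (0, 62, 10) mm in the lid's frame. Moves with the lid.
- tab_pad (a point): Centre of the top of the snap tab's pad, a black plastic block with fine ridges at the +y end of the box, right behind the lid's end wall: 40 mm wide (x), 35.5 mm long (filter_box y +64.5 to +100 mm), top 81 mm above the bench (11 mm above the rims) when up. Nothing stands above or behind it. Moves with the tab.
- snap_tab (a joint): Travel of the tab straight down, m: 0 up, 0.007 fully down (pad top 4 mm above the rims: a fingertip on it can then go on level over the opening). Lid is free from 0.005 on. Spring 1.5 N at 0, 5.5 N at the hard stop; let go, it springs up and catches the lid again unless that has moved over 3 mm, so begin the push with the tab held down: one fingertip can press the pad, then push the end wall.
- filter: The pleated paper filter in the opening, 90 x 90 mm, top of the pleats 12 mm below the rims. Fixed. Origin: centre of its underside, 8 mm above the bench.
- oil_tin: Bystander: closed oil tin, 56 mm dia., 95 mm high, standing beside the box on its -x side. Origin: centre of its underside.
- screw_tin: Bystander: open tin of screws, 60 mm dia., 35 mm high, on the +x side of the box. Origin: centre of its underside.
- screwdriver: Bystander: screwdriver lying beside the box on its +x side, roughly along it. Origin: under its middle.
- chisel: Bystander: cold chisel, 160 mm long, 18 mm square, lying beside the box on its -x side, roughly along it. Origin: under its middle.
- hammer: Bystander: forging hammer with a 320 mm long wooden handle, lying on the bench, 38 mm high. Origin: under the middle of the handle.
- tongs: Bystander: steel tongs, 290 mm long, lying on the bench, 17 mm high. Origin: under the rivet.
- wire_brush: Bystander: wire brush with wooden back, 200 mm long, 32 mm high, lying on the bench. Origin: under its middle.
- firebrick: Bystander: loose firebrick, 114 x 230 x 64 mm, lying flat at the right of the bench. Origin: centre of its underside.
Things that resemble listed ones, but are neither listed nor needed, are in the scene too. Of the things shaped like the lid, the metal one is meant.

How it is judged:
By the outcome, as a careful person would: the job done as asked, in the order asked, and still so for the second after the job is handed in, with the robot touching nothing.
It also fails if it takes over 38 s, if anything falls off the work surface, if the arm or the gripper's body presses on something with over 40 N, if the wrist force passes 120 N, or if a joint passes its speed limit or range.

### The arm

A 6-joint arm with a two-finger parallel gripper is mounted at the origin on the work surface. World frame = base frame: x ahead of the robot, y to its left, z up, the work surface at z = 0. Lengths are in mm, angles in rad, forces in N, time in s.
With the tool pointing down it reaches from about 350 to 875 mm from the base axis. Payload 4.2 kg.
Tool frame: the origin (TCP) lies between the finger pads; the fingertips stand 17 mm ahead of it and the grasp point (between the pads) lies 2 mm behind it (nose_length is the distance from the TCP to the fingertips, in mm); z points along the fingers, y is the direction in which the jaws open and shut (so a half turn about z gives the same grasp; the last joint's range is limited). The gripper opens to 85 mm and grips with 20 to 120 N. Pads are 22 mm wide; open, the fingers measure 114 mm over their backs; the gripper's body (76 mm by 85 mm) begins 54 mm behind the grasp point. The pads swing forward as they close: fully open they stand 13 mm farther back than shut.
Start: joints at [-0.979, 0.385, 0.008, 0, -1.194, -0.259], TCP at [204.197, -590.68, 248.312] pointing down, gripper open.
Joint ranges: [-3.14, 3.14], [-1.21, 2.06], [-1.07, 1.41], [-3.16, 2.05], [-2.99, -0.16], [-3.1, 3.1]. Speed limits (rad/s): [2.79, 2.79, 3.14, 3.14, 3.14, 3.14].

### API

Orientations are given as a unit quaternion [x, y, z, w].
In Python, from bench import * gives the robot as it stands.
- The arm moves only by the tool jog_arm, never from a script. Its argument "increments" is a list of rows, each a list of 4 numbers: the shift along the tool's x, y, z in m, then the turn about the tool's z in degrees. A call has 1 to 10 rows; each row is the pose to reach, as a shift and turn from the pose measured when the call began, along the tool's axes at that moment; what a row does not reach only later rows make up. A row lasts 1/8 s, in which the tool goes at most 62.5 mm and 10.7 degrees, less where a joint would pass 70% of its speed; a pose out of reach is approached as far as the arm can. A call with a gripper value outside its range is refused whole. "hand" is the gripper's target within -1 to 1 (fully open at 1, half-way at 0, shut at -1), set as the call begins (left out, the last holds). The fingers move at their own pace and stop on an object; the grip force is fixed at half the most. Time passes only in rows, so rows that repeat a pose let the fingers close. It gives the time, the measured TCP pose, the force and the opening at its end, in the units of the state.
- read_state(): the state, without advancing time (a new reading comes with each control period).
- get_image(name): name is "scene" or "top" or "wrist"; returns the picture (400x640x3 uint8, red, green, blue); there is no depth.
- calibration(name): a dict with "fx", "fy", "cx", "cy" (pixels), "position" and "rotation" of the camera in the world; the wrist camera has in their place "hand_eye" (4x4, takes a point from camera to tool coordinates, whose origin is the TCP and whose axes are the flange's). Camera axes: x right, y up, looking along -z (the intrinsics and any distortion apply to the point x, -y, -z); pixel columns grow to the right and rows downward; lengths in mm; the calibration is good to about 2 mm. A picture is of the moment at which its call begins: read the wrist's pose just before it. calibration takes no time and is no camera call.
- job_done(): hands the job in, once; it reports no verdict.
The state is a dict: "clock": time; "joints": joint angles; "joint_vel": joint speeds; "joint_efforts": joint torques, N m; "position": TCP position; "ee_rot": TCP orientation; "contact_force": force on the tool from outside, world axes, zero at the start; "wrist_torque": the same for the moment, N m; "gripper_width": finger opening in mm.
Only numpy, scipy, OpenCV 4.12 (cv2) and the standard library are available. Lean on these libraries where they do the work, as an engineer would, in place of code of your own. Each camera call takes 0.05 s, during which the arm holds its last target.

## Working session

There is one attempt and no reset: what is moved stays moved. The work goes in short steps, Python scripts to look and compute and a tool call to move; the robot and the scene stay as the last step left them, time stands still between calls to the robot, and variables do not carry over. Pictures are saved under pics/ and viewed, and the job is handed in when it is done.

Besides the shell and the picture viewer there is one more tool, called after ">>>" in YAML: its name, and indented under it one key for each argument. jog_arm: Moves the arm, as the interface text tells. Its arguments: {"type":"object","properties":{"increments":{"type":"array"},"hand":{"type":"number"}},"required":["increments"]}

```bash
mkdir -p pics; ls; python3 - <<'E'
from bench import *
import cv2
s=read_state();print(s)
for n in("scene","top","wrist"):
    im=get_image(n);cv2.imwrite(f"pics/{n}0.png",im[:,:,::-1]);print(n,calibration(n))
E
```

```text
pics
{'clock': 0.0, 'joints': array([-9.79336211e-01,  3.85516085e-01,  6.55259220e-03, -4.83958782e-04,
       -1.19395059e+00, -2.58604713e-01]), 'joint_vel': array([ 8.34399095e-04, -3.34679460e-05,  1.18996814e-04, -1.85273911e-03,
       -9.84712816e-04,  4.89445525e-04]), 'joint_efforts': array([ 4.77900212e-04, -3.92293525e+01,  1.88400525e+01,  4.18601856e+00,
       -4.64025172e-03,  3.90883017e-06]), 'position': array([ 204.04278917, -590.15549963,  247.21952512]), 'ee_rot': array([-1.65572326e-01,  9.86197056e-01,  1.05740542e-03, -2.31734687e-04]), 'contact_force': array([-0.04775506, -0.39348398,  0.28306998]), 'wrist_torque': array([-0.0073684 ,  0.03206601,  0.00972276]), 'gripper_width': 85.35160823170777}
scene {'fx': 483.08760421935267, 'fy': 483.08760421935267, 'cx': 321.48711983180397, 'cy': 195.6182970093573, 'position': array([1754.71642676, -325.4476262 , 1231.95227571]), 'rotation': array([0.31995449, 0.23830245, 0.56709496, 0.72058613])}
top {'fx': 502.5891237739763, 'fy': 502.5891237739763, 'cx': 330.1240145757716, 'cy': 202.99437604427865, 'position': array([ 235.42946161,   -4.33646932, 1576.86825432]), 'rotation': array([-0.07575197,  0.07841517,  0.70640313, -0.69936208])}
wrist {'fx': 331.2705845018894, 'fy': 331.2705845018894, 'cx': 324.87018963470376, 'cy': 201.12787993273383, 'hand_eye': array([[ 5.46878087e-05,  9.62510520e-01,  2.71244348e-01,
         6.84576928e+01],
       [ 9.99999991e-01, -8.66685806e-05,  1.05925202e-04,
         3.03874088e-01],
       [ 1.25462484e-04,  2.71244340e-01, -9.62510515e-01,
        -1.25895309e+02],
       [ 0.00000000e+00,  0.00000000e+00,  0.00000000e+00,
         1.00000000e+00]])}
```

View pics/scene0.png

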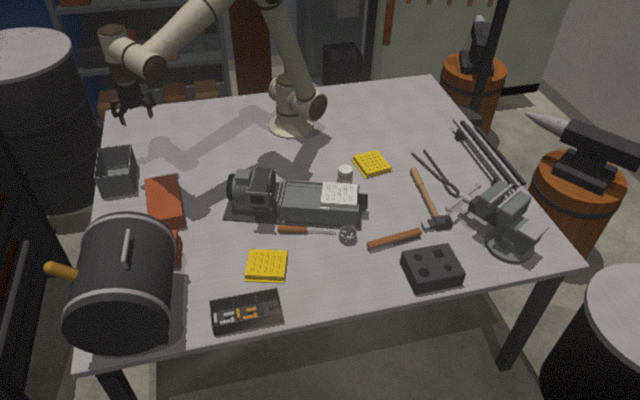

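View pics/top0.png

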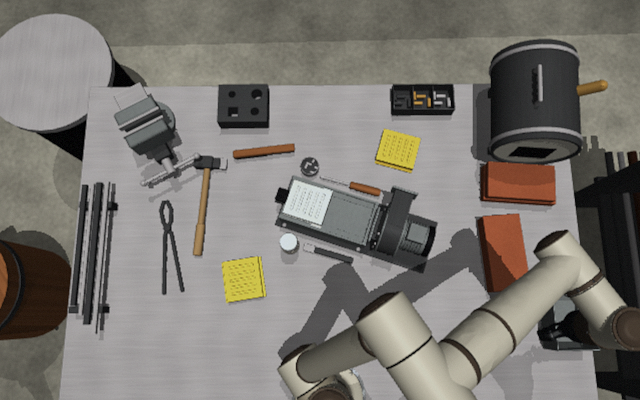

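View pics/wrist0.png

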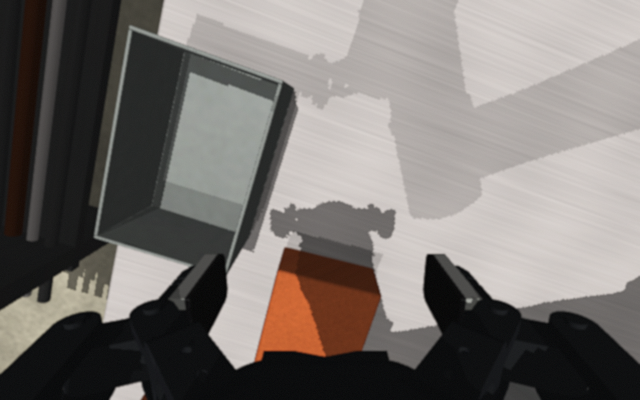

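Lid look-alikes in the top view are the yellow plastic pan at (243,279), the yellow one at (398,150), and the pale metal one on the grey box at (304,203). The pale metal one is the lid I want, and the black tab is at about (281,195). I'll check with enlarged crops.

```bash
python3 - <<'E'
import cv2
a=cv2.imread("pics/top0.png")[165:280,265:445];cv2.imwrite("pics/topc.png",cv2.resize(a,None,fx=4.4,fy=4.4,interpolation=cv2.INTER_CUBIC))
a=cv2.imread("pics/scene0.png")[150:250,220:380];cv2.imwrite("pics/scenec.png",cv2.resize(a,None,fx=5,fy=5,interpolation=cv2.INTER_CUBIC))
E
```

```text
(no output)
```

View pics/topc.png

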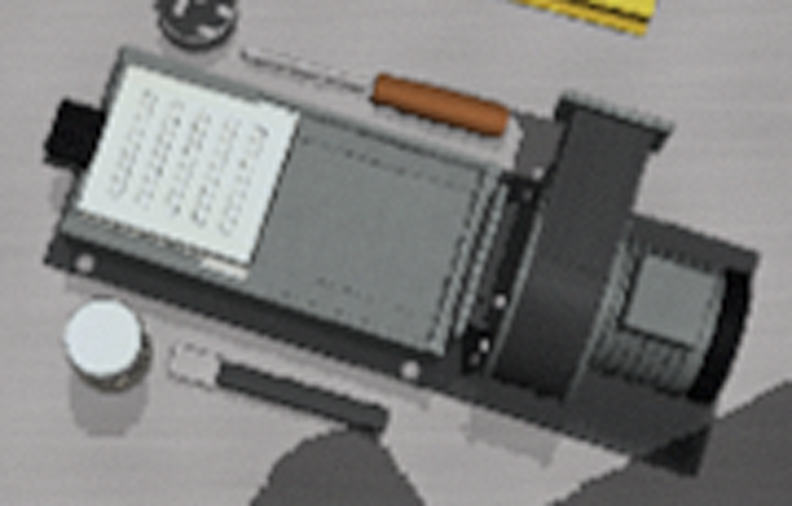

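View pics/scenec.png

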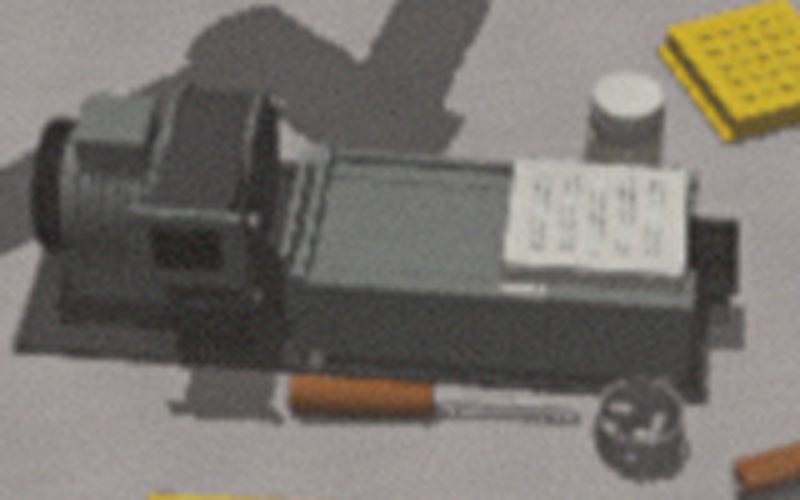

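The crops confirm it. The metal lid's top corners are at crop (130,65), (299,112), (248,264) and (80,213). The black tab is at crop (45–100, 100–165), at the end opposite the blower.

```bash
cat > h.py <<'E'
import numpy as np, cv2
from scipy.spatial.transform import Rotation as R
from bench import *
def cam(n,st=None):
    c=calibration(n)
    if n=="wrist":
        T=np.array(c["hand_eye"]);Rt=R.from_quat(st["ee_rot"]).as_matrix()
        return c,Rt@T[:3,:3],Rt@T[:3,3]+st["position"]
    return c,R.from_quat(c["rotation"]).as_matrix(),np.array(c["position"])
def ray(C,uv):
    c,Rm,p=C
    d=Rm@np.array([(uv[0]-c["cx"])/c["fx"],-(uv[1]-c["cy"])/c["fy"],-1]);return p,d/np.linalg.norm(d)
def atz(C,uv,z):
    p,d=ray(C,uv);return p+d*(z-p[2])/d[2]
def tri(rs):
    A=0;b=0
    for p,d in rs:
        M=np.eye(3)-np.outer(d,d);A=A+M;b=b+M@p
    X=np.linalg.solve(A,b);return X,[float(np.linalg.norm(np.cross(X-p,d))) for p,d in rs]
def proj(C,X):
    c,Rm,p=C;q=Rm.T@(np.array(X)-p);return np.array([c["cx"]+c["fx"]*q[0]/-q[2],c["cy"]+c["fy"]*q[1]/q[2]])
E
python3 - <<'E'
from h import *
T=cam("top");S=cam("scene")
t=[(130,65),(299,112),(248,264),(80,213)]
s=[(685,275),(505,265),(513,160),(687,168)]
P=[]
for a,b in zip(t,s):
    u=(265+a[0]/4.4,165+a[1]/4.4);v=(220+b[0]/5,150+b[1]/5)
    X,e=tri([ray(T,u),ray(S,v)]);Z=atz(T,u,94);P.append(Z);print(X.round(1),np.round(e,1),Z.round(1))
P=np.array(P);c=P.mean(0);print("c",c)
y=P[0]+P[3]-P[1]-P[2];print("len",np.linalg.norm(P[0]-P[1]),np.linalg.norm(P[0]-P[3]),"y dir",np.degrees(np.arctan2(y[1],y[0])))
E
```

```text
[640.8  99.2  87.2] [2.6 2.6] [638.3  96.2  94. ]
[605.4 -18.4  88.9] [2.4 2.4] [603.6 -20.7  94. ]
[498.9  16.   86.3] [0.6 0.6] [497.4  15.2  94. ]
[535.9 133.   87.3] [2.6 2.6] [533.9 129.8  94. ]
c [568.27511792  55.15108221  94.        ]
len 121.92266768035664 109.67580713657475 y dir 72.89823073866029
```

>>> jog_arm:
  increments:
    - [-0.3, 0.28, -0.02, -54]
    - [-0.3, 0.28, -0.02, -54]
    - [-0.3, 0.28, -0.02, -54]
    - [-0.3, 0.28, -0.02, -54]
    - [-0.602, 0.555, -0.003, -54]
    - [-0.602, 0.555, -0.003, -54]
    - [-0.602, 0.555, -0.003, -54]
    - [-0.602, 0.555, -0.003, -54]
    - [-0.602, 0.555, -0.003, -54]
    - [-0.602, 0.555, -0.003, -54]
  hand: -1

```text
clock: 1.4
position: [499.8, -38.1, 254.4]
ee_rot: [-0.595, 0.803, 0.001, 0.0]
contact_force: [0.7, 0.1, -0.1]
gripper_width: 0.1
```

>>> jog_arm:
  increments:
    - [-0.189, -0.039, 0.004, 0]
    - [-0.189, -0.039, 0.004, 0]
    - [-0.189, -0.039, 0.004, 0]
    - [-0.189, -0.039, 0.004, 0]
    - [-0.189, -0.039, 0.004, 0]
    - [-0.189, -0.039, 0.004, 0]

```text
clock: 2.15
position: [591.5, 130.2, 250.8]
ee_rot: [-0.595, 0.804, 0.001, 0.0]
contact_force: [-0.5, -0.0, -0.8]
gripper_width: 0.1
```

```bash
python3 - <<'E'
from h import *
st=read_state();im=get_image("wrist");cv2.imwrite("pics/w1.png",im[:,:,::-1]);np.savez("w1.npz",position=st["position"],ee_rot=st["ee_rot"]);print(st["position"],st["ee_rot"],st["contact_force"])
C=cam("wrist",st)
y=np.array([.294,.956,0]);x=np.array([.956,-.294,0]);o=np.array([568.3,55.2,0])
for n,q in dict(padn=(0,64.5,81),padf=(0,100,81),lidl=(-54,62,94),lidr=(54,62,94)).items(): print(n,proj(C,o+x*q[0]+y*q[1]+[0,0,q[2]]))
E
```

```text
[591.51041457 130.16396926 250.8121616 ] [-5.94945095e-01  8.03765941e-01  7.98139177e-04  9.48002742e-05] [-0.48138678 -0.04071171 -0.83558247]
padn [324.93389553 170.11643361]
padf [324.85555466 207.722548  ]
lidl [387.47488015 170.11143372]
lidr [262.40187955 169.87705883]
```

View pics/w1.png

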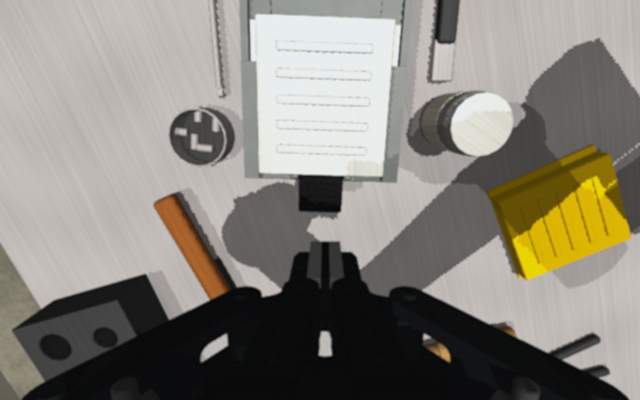

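```bash
python3 - <<'E'
import cv2
a=cv2.imread("pics/w1.png")
cv2.imwrite("pics/w1c.png",cv2.resize(a[150:250,245:405],None,fx=5,fy=5,interpolation=cv2.INTER_CUBIC))
cv2.imwrite("pics/w1d.png",cv2.resize(a[0:110,235:415],None,fx=4.4,fy=4.4,interpolation=cv2.INTER_CUBIC))
E
```

```text
(no output)
```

View pics/w1c.png

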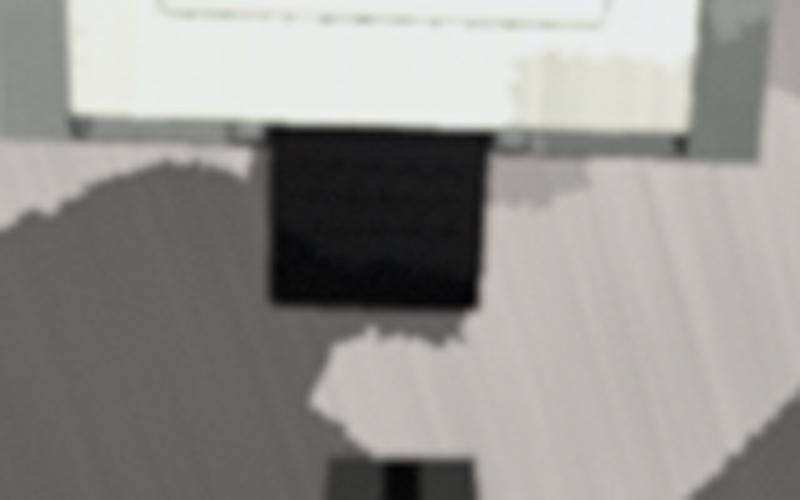

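View pics/w1d.png

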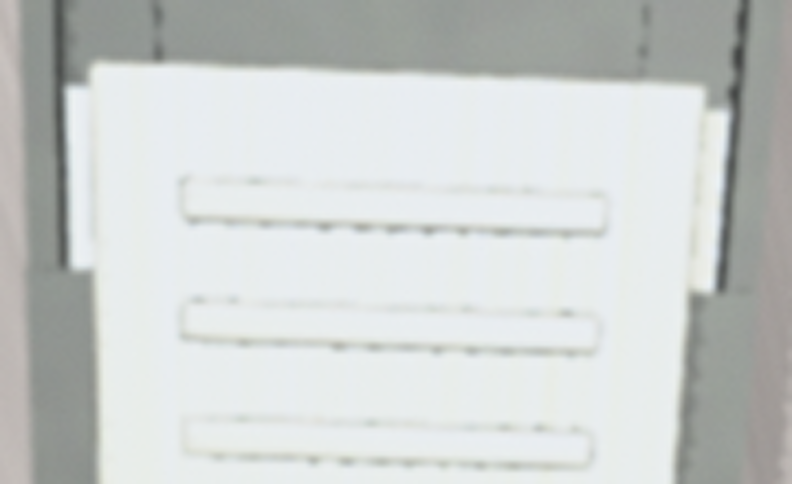

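```bash
python3 - <<'E'
from h import *
st=np.load("w1.npz");C=cam("wrist",st);T=cam("top");S=cam("scene")
L=[(259,173),(383.4,177),(394.8,19.8),(255.9,14.8)]
P=np.array([atz(C,u,94) for u in L]);print(P.round(1));c=P.mean(0);y=P[0]+P[1]-P[2]-P[3];print("c",c.round(1),np.linalg.norm(P[0]-P[3]),np.linalg.norm(P[0]-P[1]),np.degrees(np.arctan2(y[1],y[0])))
t=[(130,65),(80,213),(248,264),(299,112)]
for a,b in zip(t,L):
    X,e=tri([ray(T,(265+a[0]/4.4,165+a[1]/4.4)),ray(C,b)]);print("tri",X.round(1),np.round(e,1))
F=np.array([atz(C,(245+a/5,150+b/5),81) for a,b in((272,305),(477,307))]);print("far edge",F.round(1),np.linalg.norm(F[0]-F[1]))
d=F[0]-F[1];print("edge angle",np.degrees(np.arctan2(d[1],d[0]))+90)
# scene/top pad far-end corners
E
```

```text
[[641.9 100.3  94. ]
 [539.8 135.2  94. ]
 [501.1  18.5  94. ]
 [602.  -15.9  94. ]]
c [571.2  59.5  94. ] 122.87476617314881 107.93371454918137 71.36142289945211
tri [629.7  94.4 134.1] [2.4 2.4]
tri [537.3 133.9  85.8] [3.7 3.7]
tri [498.9  16.1  83.8] [0.8 0.8]
tri [604.7 -20.   82.7] [1.8 1.8]
far edge [[621.4 146.9  81. ]
 [584.8 158.5  81. ]] 38.35161734737745
edge angle 72.42399453870144
```

>>> jog_arm:
  increments:
    - [-0.0115, -0.0035, 0.06, 1.2]
    - [-0.0115, -0.0035, 0.11, 1.2]
    - [-0.0115, -0.0035, 0.135, 1.2]
    - [-0.0115, -0.0035, 0.135, 1.2]
    - [-0.0115, -0.0035, 0.135, 1.2]
    - [-0.0115, -0.0035, 0.135, 1.2]

```text
clock: 2.95
position: [599.2, 140.4, 118.2]
ee_rot: [-0.586, 0.81, 0.0, 0.002]
contact_force: [-1.0, 1.0, -1.1]
gripper_width: -0.5
```

```bash
python3 - <<'E'
from h import *
st=read_state();im=get_image("wrist");cv2.imwrite("pics/w2.png",cv2.resize(im[100:360,140:500,::-1],None,fx=2.2,fy=2.2));np.savez("w2.npz",position=st["position"],ee_rot=st["ee_rot"]);print(st["position"],st["ee_rot"],st["contact_force"])
E
```

```text
[599.20745931 140.3964766  118.1836309 ] [-5.86314815e-01  8.10080175e-01  3.63409302e-04  2.21721510e-03] [-1.00392932  0.98732819 -1.09484468]
```

View pics/w2.png

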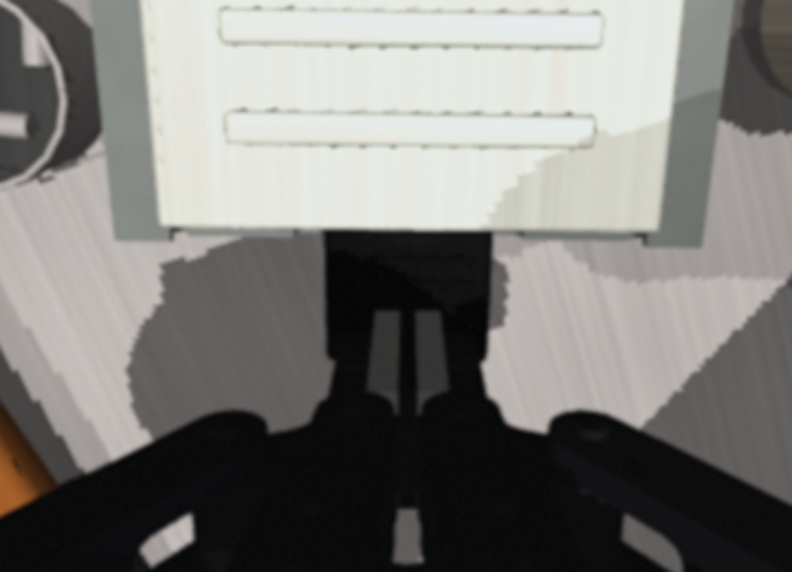

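>>> jog_arm:
  increments:
    - [0, 0, 0.012, 0]
    - [0, 0, 0.018, 0]
    - [0, 0, 0.022, 0]
    - [0, 0, 0.024, 0]
    - [0, 0, 0.024, 0]
    - [0, 0, 0.024, 0]

```text
clock: 3.75
position: [598.8, 140.4, 94.1]
ee_rot: [-0.586, 0.81, 0.0, 0.002]
contact_force: [-1.5, -0.9, 4.4]
gripper_width: -0.0
```

>>> jog_arm:
  increments:
    - [0, 0, 0.001, 0]
    - [0, 0, 0.002, 0]
    - [0, 0, 0.003, 0]
    - [0, 0, 0.003, 0]
    - [0, 0, 0.003, 0]

```text
clock: 4.38
position: [599.0, 140.4, 91.3]
ee_rot: [-0.586, 0.81, 0.0, 0.002]
contact_force: [-2.1, -0.5, 5.0]
gripper_width: 0.3
```

>>> jog_arm:
  increments:
    - [0, 0, 0.001, 0]
    - [0, 0, 0.001, 0]
    - [0, 0, 0.002, 0]
    - [0, 0, 0.002, 0]

```text
clock: 4.88
position: [599.1, 140.4, 90.8]
ee_rot: [-0.587, 0.81, 0.0, 0.002]
contact_force: [-4.3, 0.1, 11.7]
gripper_width: -0.0
```

>>> jog_arm:
  increments:
    - [0.003, 0, 0.001, 0]
    - [0.006, 0, 0.001, 0]
    - [0.009, 0, 0.001, 0]
    - [0.012, 0, 0.001, 0]
    - [0.015, 0, 0.001, 0]
    - [0.018, 0, 0.001, 0]
    - [0.021, 0, 0.001, 0]
    - [0.024, 0, 0.001, 0]
    - [0.024, 0, 0.001, 0]

```text
clock: 6.0
position: [594.7, 119.6, 91.2]
ee_rot: [-0.587, 0.81, -0.001, 0.006]
contact_force: [1.3, 3.6, 5.3]
gripper_width: 0.2
```

```bash
python3 - <<'E'
from h import *
st=read_state();im=get_image("wrist");cv2.imwrite("pics/w3.png",cv2.resize(im[100:360,140:500,::-1],None,fx=2.2,fy=2.2));print(st["position"],st["contact_force"])
E
```

```text
[594.70442567 119.58703115  91.23389784] [1.28019187 3.61398269 5.33354974]
```

View pics/w3.png

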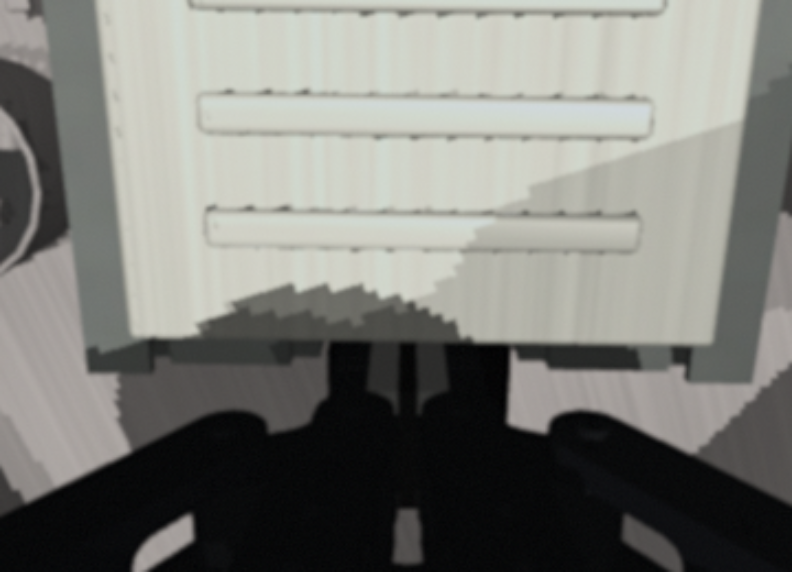

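>>> jog_arm:
  increments:
    - [0.01, 0, 0, 0]
    - [0.02, 0, 0, 0]
    - [0.03, 0, 0, 0]
    - [0.04, 0, 0, 0]
    - [0.05, 0, 0, 0]
    - [0.06, 0, 0, 0]
    - [0.07, 0, 0, 0]
    - [0.08, 0, 0, 0]
    - [0.09, 0, 0, 0]
    - [0.09, 0, 0, 0]

```text
clock: 7.3
position: [565.3, 32.7, 89.7]
ee_rot: [-0.586, 0.81, -0.0, 0.005]
contact_force: [-0.4, -0.2, 0.2]
gripper_width: -0.1
```

```bash
python3 - <<'E'
from h import *
st=read_state();im=get_image("wrist");cv2.imwrite("pics/w4.png",im[:,:,::-1]);print(st["position"],st["contact_force"])
im=get_image("top");cv2.imwrite("pics/t4.png",cv2.resize(im[165:280,265:445,::-1],None,fx=4.4,fy=4.4,interpolation=cv2.INTER_CUBIC))
E
```

```text
[565.28231965  32.65681089  89.74355204] [-0.35517765 -0.20984359  0.23995903]
```

View pics/w4.png

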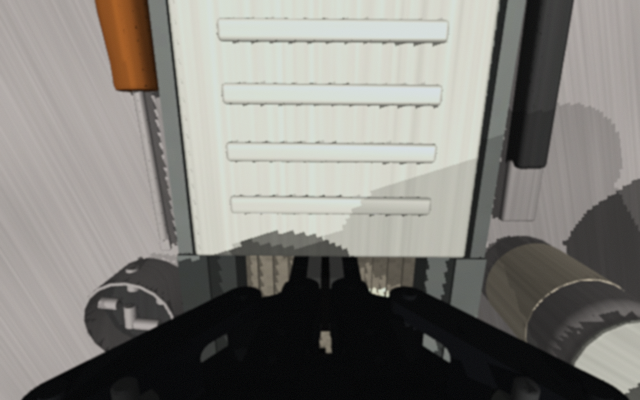

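View pics/t4.png

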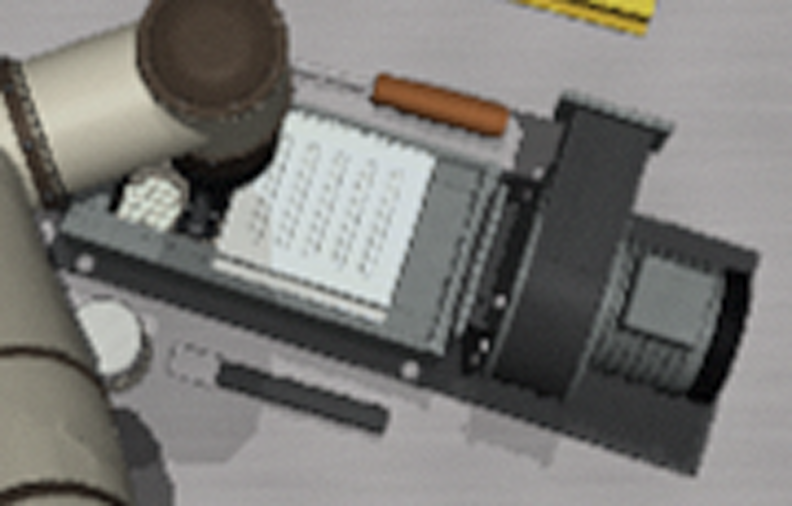

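>>> jog_arm:
  increments:
    - [0.006, 0, 0, 0]
    - [0.012, 0, 0, 0]
    - [0.017, 0, 0, 0]
    - [0.021, 0, 0, 0]
    - [0.021, 0, 0, 0]
    - [0.021, 0, 0, 0]

```text
clock: 8.15
position: [558.4, 12.8, 89.1]
ee_rot: [-0.587, 0.81, -0.0, 0.004]
contact_force: [-0.0, -0.2, -0.0]
gripper_width: -0.1
```

Now I'll back off slightly, go straight up, and retreat out of the top camera's view.

>>> jog_arm:
  increments:
    - [-0.003, 0, 0, 0]
    - [-0.006, 0, 0, 0]
    - [-0.008, 0, -0.03, 0]
    - [-0.008, 0, -0.08, 0]
    - [-0.008, 0, -0.13, 0]
    - [-0.008, 0, -0.17, 0]
    - [-0.06, 0, -0.19, 0]
    - [-0.09, 0, -0.19, 0]
    - [-0.09, 0, -0.19, 0]
    - [-0.09, 0, -0.19, 0]

```text
clock: 9.4
position: [584.7, 97.3, 279.2]
ee_rot: [-0.587, 0.81, 0.0, 0.003]
contact_force: [-0.2, -0.3, -0.5]
gripper_width: 0.2
```

```bash
python3 - <<'E'
from h import *
st=read_state();im=get_image("wrist");cv2.imwrite("pics/w5.png",im[:,:,::-1]);print(st["position"],st["contact_force"]);np.savez("w5.npz",position=st["position"],ee_rot=st["ee_rot"])
im=get_image("scene");cv2.imwrite("pics/s5.png",cv2.resize(im[130:260,200:400,::-1],None,fx=4,fy=4,interpolation=cv2.INTER_CUBIC))
E
```

```text
[584.70163881  97.27695265 279.15123664] [-0.20434454 -0.33093058 -0.45015887]
```

View pics/w5.png

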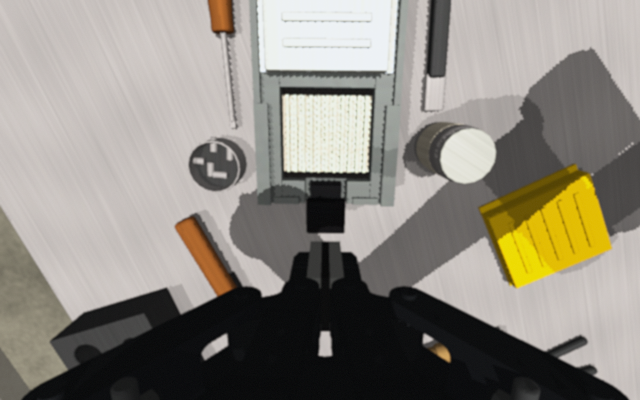

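View pics/s5.png

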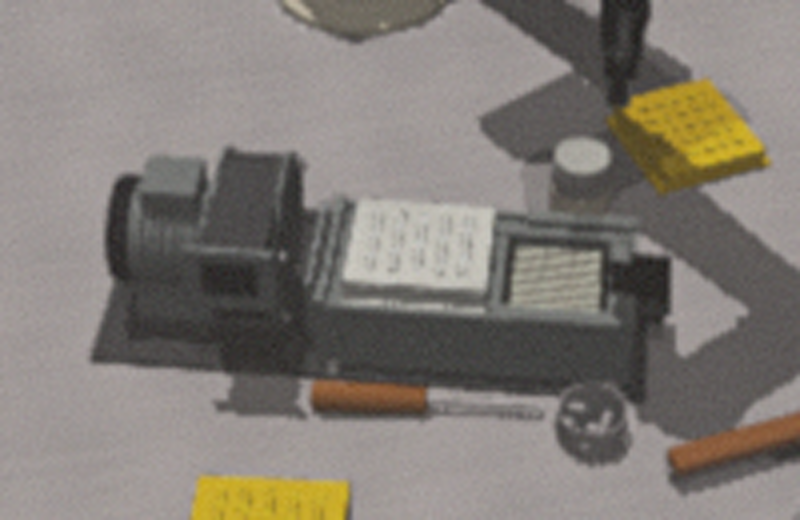

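The whole filter opening shows at (282–372, 90–175) in the wrist view. The lid's edge at row 72 is clear of it, the lid lies flat on the deck, and the bystanders are where they were. I'm handing in.

```bash
python3 -c "
from bench import *
print(job_done(), read_state()['clock'])"
```

```text
the job is handed in; nothing more can be done
the job is handed in; nothing more can be done
```

The filter box is open. With the gripper shut, I pressed the snap tab to its hard stop (about 12 N at the wrist). I held it down while I pushed the lid's end wall, moving the lid about 120 mm along its guides onto the deck. I then backed off, lifted clear and handed the job in at about 9.5 s.

**Last checks:** the final wrist and scene views show:
- The whole filter is uncovered, with the lid's edge clear of the opening.
- The lid lies flat on the deck, inside the guides.
- The tab is back up.
- The tins and tools near the box look undisturbed. I took no final wide picture of the other things on the bench, but the arm never went near them.
- The gripper is in free air with about 0 N on it.

During the push the fingertip stayed about 72 mm or more above the bench, and the filter top is listed at 58 mm. The 120 mm is worked out from the arm's position. I did not measure the lid again afterwards.

**Disagreements:** the top and wrist cameras put the lid 4–5 mm and about 1.5° apart. I followed the wrist view, and a close picture before pressing confirmed it. Heights from two views came out about 5–11 mm below the stated lid top, and one corner came out far off at 134 mm. I therefore used the stated heights and set the pressing height by feel, meeting the hard stop within about 1 mm of the stated height.

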